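# Tip down the note clips and shut the till

## Task

The customer has been served and the till on the tortilla shop's counter is still open. With the fingertips, first tip every note clip that is still standing up forward so that it lies down on its notes, then gently push the drawer fully home into the cash box, without slamming or forcing it. Leave the things around the till where they are.

Things in the scene. Friction and masses are not known exactly. Their poses are not given: they have to be found in the camera images.
- cash_box: grey steel cash box that faces the robot and is fixed to the counter: 336 mm wide, 330 mm deep, 95 mm high, flat top. Origin: middle of its lower front edge, on the counter; its x axis points into the box (away from the robot, the way the drawer closes), y to the left, z up. Its drawer stands open towards -x. The drawer and its clips belong to this body.
- cash_drawer (a joint): how far the drawer stands out of the box in m: 0 = fully home, with its front flush with the box's front; it starts 0.21 to 0.24 and stops at 0.26. It slides with about 3 N of friction (a little more if moved faster) and stays where it is left. No catch or spring.
- drawer_front (a point): middle of the outer face of the drawer's front panel, 48 mm above the counter. The panel is upright, plain, 320 mm wide, 76 mm high (10 to 86 mm above the counter) and 12 mm thick; the axes are those of the box. Behind the panel come five coin cups, then four note bays side by side, 77 mm apart, walls up to 59 mm above the counter.
- clip0 (a joint): angle in rad of the note clip of the leftmost bay (+y is left): 0 = down on its notes, 1.77 = arm straight up, 2.15 = stop, leaning back towards the box. A light hinge without spring: straight up it balances; farther back it leans on its stop and stays standing, and tipped forward (towards the robot) past upright it drops on its notes by itself. Some clips may be down, or drop in the first half second.
- clip0_hinge (a point): middle of the hinge pin of the leftmost clip, 59 mm above the counter, at the back edge of its note bay; 191 mm behind the drawer's front face. The pin lies along the box's y axis.
- clip0_roller (a point): centre of the roller at the tip of the leftmost clip: roller 44 mm long along the box's y axis, 12 mm diameter, 79 mm from the hinge pin, on a steel arm 18 mm wide and 3 mm thick. Standing against the stop, it is about 132 mm above the counter and 29 mm behind the hinge pin (towards the box), free on all sides; down, about 44 mm above the counter. Clip mass 45 g.
- clip1 (a joint): angle in rad of the note clip of the second from the left bay (+y is left): 0 = down on its notes, 1.77 = arm straight up, 2.15 = stop, leaning back towards the box. A light hinge without spring: straight up it balances; farther back it leans on its stop and stays standing, and tipped forward (towards the robot) past upright it drops on its notes by itself. Some clips may be down, or drop in the first half second.
- clip1_hinge (a point): middle of the hinge pin of the second from the left clip, 59 mm above the counter, at the back edge of its note bay; 191 mm behind the drawer's front face. The pin lies along the box's y axis.
- clip1_roller (a point): centre of the roller at the tip of the second from the left clip: roller 44 mm long along the box's y axis, 12 mm diameter, 79 mm from the hinge pin, on a steel arm 18 mm wide and 3 mm thick. Standing against the stop, it is about 132 mm above the counter and 29 mm behind the hinge pin (towards the box), free on all sides; down, about 44 mm above the counter. Clip mass 45 g.
- clip2 (a joint): angle in rad of the note clip of the third from the left bay (+y is left): 0 = down on its notes, 1.77 = arm straight up, 2.15 = stop, leaning back towards the box. A light hinge without spring: straight up it balances; farther back it leans on its stop and stays standing, and tipped forward (towards the robot) past upright it drops on its notes by itself. Some clips may be down, or drop in the first half second.
- clip2_hinge (a point): middle of the hinge pin of the third from the left clip, 59 mm above the counter, at the back edge of its note bay; 191 mm behind the drawer's front face. The pin lies along the box's y axis.
- clip2_roller (a point): centre of the roller at the tip of the third from the left clip: roller 44 mm long along the box's y axis, 12 mm diameter, 79 mm from the hinge pin, on a steel arm 18 mm wide and 3 mm thick. Standing against the stop, it is about 132 mm above the counter and 29 mm behind the hinge pin (towards the box), free on all sides; down, about 44 mm above the counter. Clip mass 45 g.
- clip3 (a joint): angle in rad of the note clip of the rightmost bay (+y is left): 0 = down on its notes, 1.77 = arm straight up, 2.15 = stop, leaning back towards the box. A light hinge without spring: straight up it balances; farther back it leans on its stop and stays standing, and tipped forward (towards the robot) past upright it drops on its notes by itself. Some clips may be down, or drop in the first half second.
- clip3_hinge (a point): middle of the hinge pin of the rightmost clip, 59 mm above the counter, at the back edge of its note bay; 191 mm behind the drawer's front face. The pin lies along the box's y axis.
- clip3_roller (a point): centre of the roller at the tip of the rightmost clip: roller 44 mm long along the box's y axis, 12 mm diameter, 79 mm from the hinge pin, on a steel arm 18 mm wide and 3 mm thick. Standing against the stop, it is about 132 mm above the counter and 29 mm behind the hinge pin (towards the box), free on all sides; down, about 44 mm above the counter. Clip mass 45 g.
- salsa_jar: glass jar of salsa with a steel cap, 68 mm diameter, 115 mm high, standing to the left of the box, near its front; loose. Origin: centre of its underside
- calculator: flat grey calculator 140 x 80 x 16 mm, lying to the right of the open drawer; loose. Origin: centre of its underside
- stamp: small wooden hand stamp 42 mm diameter, 72 mm high, standing on the counter to the right of the box, near its front; loose. Origin: centre of its underside
- tortilla_warmer: round lidded tortilla warmer, brown, 192 mm diameter, 94 mm high, to the left of the open drawer; loose. Origin: centre of its underside

How it is judged:
By the outcome, as a careful person would: the job done as asked, in the order asked, and still so for the second after the job is handed in, with the robot touching nothing.
It also fails if it takes over 67 s, if anything falls off the work surface, if the arm or the gripper's body presses on something with over 40 N, if the wrist force passes 120 N, or if a joint passes its speed limit or range.

## Robot

A 6-joint arm with a two-finger parallel gripper is mounted at the origin on the work surface. World frame = base frame: x ahead of the robot, y to its left, z up, the work surface at z = 0. Lengths are in mm, angles in rad, forces in N, time in s.
With the tool pointing down it reaches from about 350 to 800 mm from the base axis. Payload 7.3 kg.
Tool frame: the origin (TCP) lies at the very end of the fingers, on their centre line; the grasp point (between the pads) lies 19 mm behind it; x points along the fingers, z is the direction in which the jaws open and shut, and the axes are right-handed (so a half turn about x gives the same grasp; the last joint's range is limited). The gripper opens to 85 mm and grips with 20 to 120 N. Pads are 22 mm wide; open, the fingers measure 114 mm over their backs; the gripper's body (76 mm by 85 mm) begins 54 mm behind the grasp point. The pads swing forward as they close: fully open they stand 13 mm farther back than shut.
Start: joints at [0.971, 0.342, 1.524, -0, 1.275, -0.146], TCP at [230.14, 471.89, 231.322] pointing down, gripper open.
Joint ranges: [-2.53, 2.53], [-0.77, 2.02], [0.04, 2.7], [-1, 4.14], [0.28, 2.66], [-3.11, 3.11]. Speed limits (rad/s): [2.57, 2.57, 3.14, 3.14, 3.14, 3.14].

## Interface

Orientations are given as a unit quaternion [x, y, z, w].
In Python, from plant import bot gives the robot as it stands.
- The arm moves only by the tool apply_moves, never from a script. Its argument "motion" is a list of rows, each an object with "travel": the shift along the world's x, y, z in mm, a list of three; "twist": the turn, a rotation vector about the world's x, y, z in degrees, a list of three; "fingers": the opening, from -1 (shut) to 1 (fully open). In form: [{"travel": [x, y, z], "twist": [rx, ry, rz], "fingers": fingers}, ...]. A call has 1 to 10 rows; each row shifts and turns the commanded pose from where the row before left it; what a row does not reach is not made up. A row lasts 1/8 s, in which the tool goes at most 62.5 mm and 10.7 degrees, less where a joint would pass 70% of its speed; a pose out of reach is approached as far as the arm can. A call with a gripper value outside its range is refused whole. The fingers move at their own pace and stop on an object; "squeeze" is the grip in N (left out, the last holds). Time passes only in rows, so rows that do not move let the fingers close. It gives the time, the measured TCP pose, the force and the opening at its end, in the units of the state.
- bot.observe(): the state, without advancing time (a new reading comes with each control period).
- bot.camera(name): name is "scene" or "top"; returns (picture, depth): 420x560x3 uint8, red, green, blue; 420x560 float32, mm along the optical axis (not along the pixel's ray), 0 where there is no reading.
- bot.get_calibration(name): a dict with "vfov" (degrees; the focal length in pixels is half the picture's height over the tangent of half this angle, whatever the lens; pixels are square), "cx", "cy" (the principal point, pixels), "eye" and "attitude" of the camera in the world. Camera axes: x right, y down, z forward; pixel columns grow to the right and rows downward; lengths in mm; the calibration is good to about 2 mm. A picture is of the moment at which its call begins. get_calibration takes no time and is no camera call.
- bot.finish_job(): hands the job in, once; it reports no verdict.
The state is a dict: "clock": time; "joints": joint angles; "qvel": joint speeds; "joint_torque": joint torques, N m; "ee_pos": TCP position; "tool_rot": TCP orientation; "force": force on the tool from outside, world axes, zero at the start; "torque": the same for the moment, N m; "width": opening from 0.0 (shut) to 1.0 (fully open).
Only numpy, scipy, OpenCV 4.12 (cv2) and the standard library are available. Lean on these libraries where they do the work, as an engineer would, in place of code of your own. Each camera call takes 0.05 s, during which the arm holds its last target.

## Working session

There is one attempt and no reset: what is moved stays moved. The work goes in short steps, Python scripts to look and compute and a tool call to move; the robot and the scene stay as the last step left them, time stands still between calls to the robot, and variables do not carry over. Pictures are saved under pics/ and viewed, and the job is handed in when it is done.

Besides the shell and the picture viewer there is one more tool, called after ">>>" by a JSON object that holds its "op" and its "data". apply_moves: Moves the arm, as the interface text tells. Its arguments: {"type":"object","properties":{"motion":{"type":"array","items":{"type":"object","properties":{"travel":{"type":"array","items":{"type":"number"}},"twist":{"type":"array","items":{"type":"number"}},"fingers":{"type":"number"}}}},"squeeze":{"type":"number"}},"required":["motion"]}

```bash
mkdir -p pics; ls; cat > h.py <<'E'
import numpy as np, cv2
from scipy.spatial.transform import Rotation as R
from plant import bot
def cal(n):
    c=bot.get_calibration(n); f=210/np.tan(np.radians(c['vfov'])/2)
    return c,f
def pts(n,d,uv):
    c,f=cal(n); uv=np.atleast_2d(uv).astype(float); z=np.array([d[int(v),int(u)] for u,v in uv])
    p=np.c_[(uv[:,0]-c['cx'])/f*z,(uv[:,1]-c['cy'])/f*z,z]
    return R.from_quat(c['attitude']).apply(p)+np.array(c['eye'])
def cloud(n,d):
    c,f=cal(n); v,u=np.mgrid[0:420,0:560]
    p=np.stack([(u-c['cx'])/f*d,(v-c['cy'])/f*d,d],-1)
    return R.from_quat(c['attitude']).apply(p.reshape(-1,3)).reshape(420,560,3)+np.array(c['eye'])
E
python3 - <<'E'
from h import *
for n in('scene','top'):
    print(bot.get_calibration(n))
    p,d=bot.camera(n); cv2.imwrite(f'pics/{n}0.png',p[:,:,::-1]); np.save(f'{n}0.npy',d)
print(bot.observe())
E
```

```text
pics
{'vfov': 50.772960394173175, 'cx': 276.4523132492578, 'cy': 203.26043888113875, 'eye': array([1081.86874249,  671.70548071,  636.16325077]), 'attitude': array([ 0.26791179,  0.84142499, -0.44324378, -0.15414993])}
{'vfov': 47.721739472021426, 'cx': 273.4140587028285, 'cy': 209.36023348744365, 'eye': array([ 387.34958625,   40.24734452, 1040.18183441]), 'attitude': array([-0.69862411,  0.70845915, -0.06919003,  0.07226837])}
{'clock': 0.1, 'joints': array([ 9.70985741e-01,  3.42622974e-01,  1.52495268e+00, -3.37810366e-05,
        1.27541621e+00, -1.45984464e-01]), 'qvel': array([ 0.00132167, -0.00188499, -0.0022851 ,  0.00031481, -0.00125587,
       -0.00137199]), 'joint_torque': array([ 1.88682840e-03, -4.34449446e+01, -2.46491200e+01, -9.58715373e-05,
        4.76604837e-03, -2.81927424e-05]), 'ee_pos': array([229.92994193, 471.55069094, 230.7001886 ]), 'tool_rot': array([-0.37490901,  0.60011478,  0.37449143,  0.59921753]), 'force': array([-0.47958235, -0.20748853,  0.08923645]), 'torque': array([-0.00613132,  0.0255821 ,  0.0791745 ]), 'width': 1.0001865365219897}
```

View pics/scene0.png

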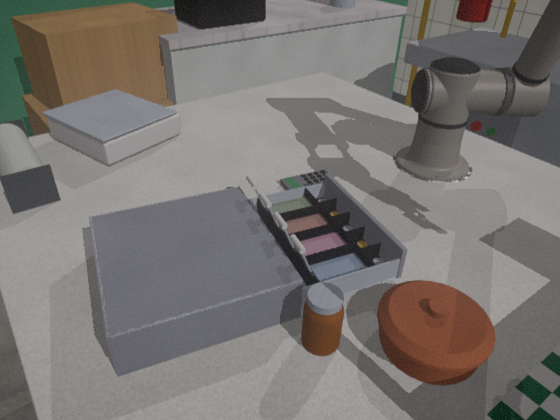

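View pics/top0.png

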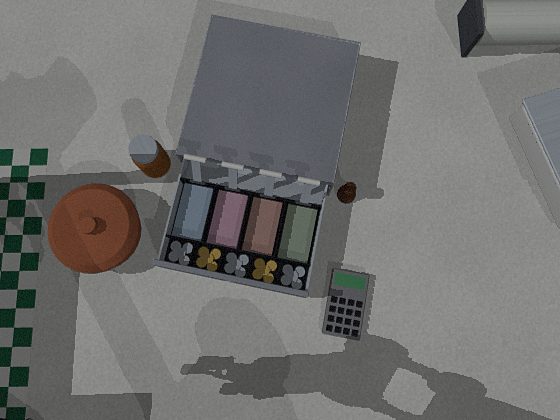

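```bash
python3 - <<'E'
from h import *
a=cv2.imread('pics/top0.png')[130:310,140:350]; cv2.imwrite('pics/t0z.png',cv2.resize(a,None,fx=3.3,fy=3.3,interpolation=2))
a=cv2.imread('pics/scene0.png')[165:305,220:420]; cv2.imwrite('pics/s0z.png',cv2.resize(a,None,fx=4,fy=4,interpolation=2))
d=np.load('top0.npy'); C=cloud('top',d)
for u,v in [(193,158),(232,165),(270,172),(310,183),(213,16),(359,43),(185,150),(325,175),(160,265),(307,295),(235,281),(145,150),(92,228),(347,192),(347,300),(60,120)]: print(u,v,C[v,u].round(1))
E
```

```text
193 158 [677.2 201.3 137.3]
232 165 [661.5 123.7 137.6]
270 172 [647.1  48.7 133.7]
310 183 [623.2 -29.7 134.6]
213 16 [1019.4  171.3   93.9]
359 43 [ 948.5 -149.2   93.3]
185 150 [707.8 225.5  96.9]
325 175 [650.  -64.2  95.1]
160 265 [470.5 271.9  86.9]
307 295 [407.5 -21.1  84. ]
235 281 [436.9 121.7  83.8]
145 150 [702.3 303.3 116.7]
92 228 [546.7 411.1  92.3]
347 192 [ 620.  -112.2   67.3]
347 300 [ 397.3 -109.5   18.1]
60 120 [818.  537.5   0.9]
```

View pics/t0z.png

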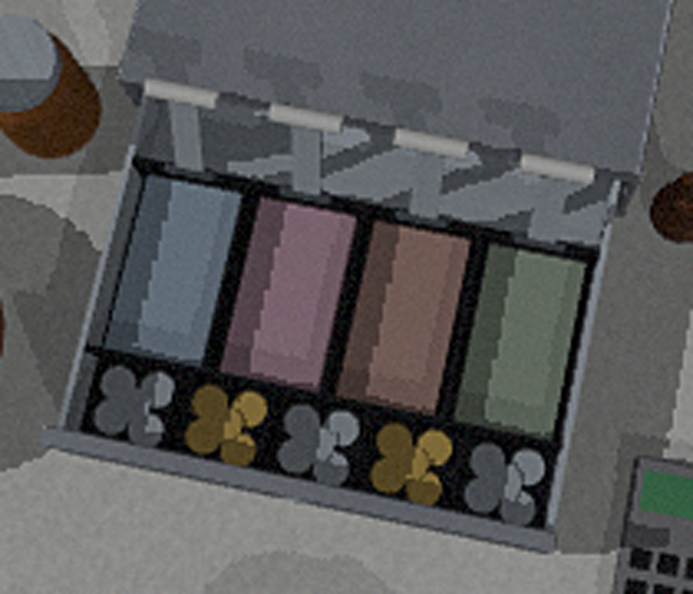

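View pics/s0z.png

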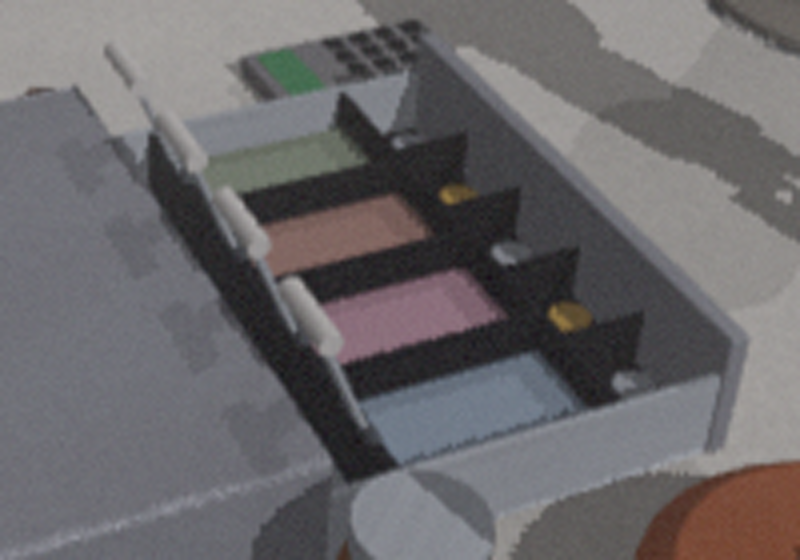

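```bash
python3 - <<'E'
from h import *
d=np.load('top0.npy'); C=cloud('top',d).reshape(-1,3)
m=(abs(C[:,2]-95)<5)&(C[:,0]>600)&(C[:,1]>-200)&(C[:,1]<260)
H=C[m]; print(len(H),np.median(H[:,2]))
r=cv2.minAreaRect(H[:,:2].astype(np.float32)); print(r); print(cv2.boxPoints(r))
m=(abs(C[:,2]-84)<6)&(C[:,0]<500)&(C[:,0]>380)&(C[:,1]<290)&(C[:,1]>-60)
P=C[m]; r=cv2.minAreaRect(P[:,:2].astype(np.float32)); print(r,np.median(P[:,2])); print(cv2.boxPoints(r))
T=R.from_quat(bot.observe()['tool_rot']).as_matrix(); print(T.round(3))
E
```

```text
22425 94.83429415311343
((812.1060791015625, 50.70368957519531), (336.65234375, 363.3510437011719), 77.46261596679688)
[[ 598.223    -74.17117]
 [ 952.9098  -153.04617]
 [1025.9891   175.57855]
 [ 671.30237  254.45355]]
((443.918212890625, 132.72914123535156), (320.3414306640625, 12.102401733398438), 77.44033813476562) 85.3509595380716
[[403.1817   -22.292831]
 [414.9945   -24.924576]
 [484.65472  287.7511  ]
 [472.84192  290.38287 ]]
[[-0.001 -0.899  0.438]
 [-0.001  0.438  0.899]
 [-1.     0.    -0.001]]
```

>>> {"op": "apply_moves", "data": {"motion": [{"travel":[0,0,0],"twist":[0,0,0],"fingers":-1},{"travel":[0,0,0],"twist":[0,0,0],"fingers":-1},{"travel":[0,0,0],"twist":[0,0,0],"fingers":-1},{"travel":[0,0,0],"twist":[0,0,0],"fingers":-1}]}}

```text
clock: 0.6
ee_pos: [230.1, 471.9, 231.3]
tool_rot: [-0.375, 0.6, 0.375, 0.6]
force: [-0.1, 0.1, 0.2]
width: 0.146
```

```bash
python3 - <<'E'
from h import *
p,d=bot.camera('top'); np.save('top1.npy',d); cv2.imwrite('pics/top1.png',p[:,:,::-1])
C=cloud('top',d).reshape(-1,3)
m=(C[:,2]>118)&(C[:,2]<150)&(C[:,0]>580)&(C[:,0]<690)&(C[:,1]>-70)&(C[:,1]<230)
P=C[m]
# cluster along y_b
yb=np.array([.209,.978]); s=P[:,:2]@yb
for k in np.split(np.argsort(s),np.where(np.diff(np.sort(s))>12)[0]+1): print(len(k),P[k].mean(0).round(1),np.ptp(s[k]).round(0),P[k,2].max().round(1))
o=bot.observe();print(o['clock'],o['ee_pos'],o['width'])
E
```

```text
155 [626.9 -26.8 134.9] 44.0 141.0
160 [643.5  48.4 134.3] 44.0 141.8
153 [660.5 123.6 134.6] 44.0 140.7
156 [676.9 198.  134.8] 44.0 141.9
0.65 [230.15911269 471.87533737 231.33368276] 0.05719555357311279
```

>>> {"op": "apply_moves", "data": {"motion": [{"travel":[40,-23,0],"twist":[0,0,1.4],"fingers":-1},{"travel":[40,-23,0],"twist":[0,0,1.4],"fingers":-1},{"travel":[40,-23,0],"twist":[0,0,1.4],"fingers":-1},{"travel":[40,-23,0],"twist":[0,0,1.4],"fingers":-1},{"travel":[40,-23,0],"twist":[0,0,1.4],"fingers":-1},{"travel":[40,-23,0],"twist":[0,0,1.4],"fingers":-1},{"travel":[40,-23,0],"twist":[0,0,1.4],"fingers":-1},{"travel":[40,-23,0],"twist":[0,0,1.4],"fingers":-1},{"travel":[40,-23,0],"twist":[0,0,1.1],"fingers":-1},{"travel":[40,-23,0],"twist":[0,0,1.1],"fingers":-1}]}}

```text
clock: 1.9
ee_pos: [631.4, 241.0, 231.3]
tool_rot: [-0.442, 0.552, 0.442, 0.552]
force: [0.5, 0.9, -0.1]
width: -0.002
```

>>> {"op": "apply_moves", "data": {"motion": [{"travel":[40,-25,0],"twist":[0,0,0],"fingers":-1},{"travel":[42,-26,-20],"twist":[0,0,0],"fingers":-1},{"travel":[0,0,-40],"twist":[0,0,0],"fingers":-1},{"travel":[0,0,-30],"twist":[0,0,0],"fingers":-1},{"travel":[0,0,-18],"twist":[0,0,0],"fingers":-1},{"travel":[0,0,-8],"twist":[0,0,0],"fingers":-1}]}}

```text
clock: 2.65
ee_pos: [711.9, 191.0, 114.6]
tool_rot: [-0.442, 0.552, 0.442, 0.552]
force: [0.9, 0.3, -0.5]
width: -0.0
```

```bash
python3 - <<'E'
from h import *
o=bot.observe();print(o['clock'],o['ee_pos'],o['force'],R.from_quat(o['tool_rot']).as_matrix().round(3))
p,d=bot.camera('scene'); a=p[150:330,170:420,::-1]; cv2.imwrite('pics/s2.png',cv2.resize(a,None,fx=3.2,fy=3.2,interpolation=2))
E
```

```text
2.65 [711.94550507 190.99891723 114.55554223] [ 0.94559639  0.33510384 -0.45228869] [[-0.001 -0.976  0.218]
 [-0.     0.218  0.976]
 [-1.     0.001 -0.   ]]
```

View pics/s2.png

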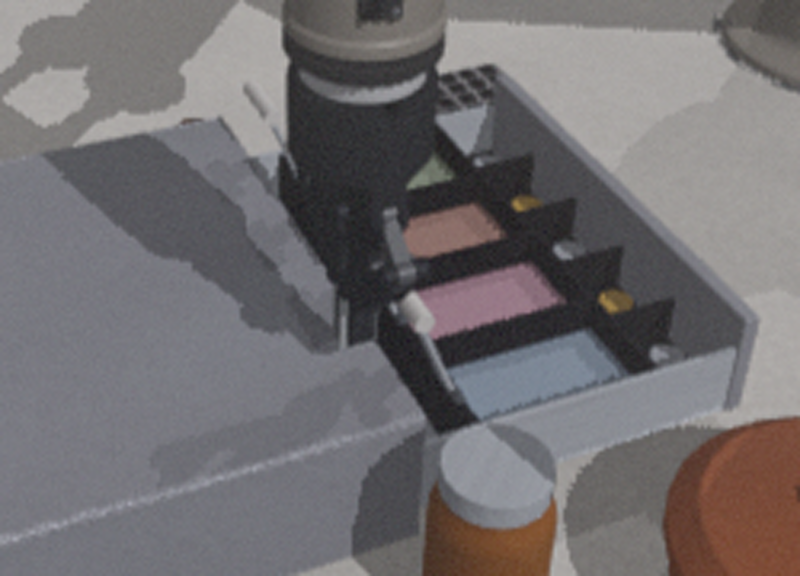

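>>> {"op": "apply_moves", "data": {"motion": [{"travel":[-5.9,1.3,0],"twist":[0,0,0],"fingers":-1},{"travel":[-5.9,1.3,0],"twist":[0,0,0],"fingers":-1},{"travel":[-5.9,1.3,0],"twist":[0,0,0],"fingers":-1},{"travel":[-5.9,1.3,0],"twist":[0,0,0],"fingers":-1},{"travel":[-5.9,1.3,0],"twist":[0,0,0],"fingers":-1},{"travel":[-5.9,1.3,0],"twist":[0,0,0],"fingers":-1},{"travel":[-5.9,1.3,0],"twist":[0,0,0],"fingers":-1},{"travel":[-5.9,1.3,0],"twist":[0,0,0],"fingers":-1},{"travel":[-5.9,1.3,0],"twist":[0,0,0],"fingers":-1},{"travel":[-5.9,1.3,0],"twist":[0,0,0],"fingers":-1}]}}

```text
clock: 3.95
ee_pos: [652.7, 204.0, 115.3]
tool_rot: [-0.442, 0.552, 0.442, 0.552]
force: [-0.3, 0.2, -1.1]
width: -0.004
```

```bash
python3 - <<'E'
from h import *
p,d=bot.camera('scene'); a=p[150:330,170:420,::-1]; cv2.imwrite('pics/s3.png',cv2.resize(a,None,fx=3.2,fy=3.2,interpolation=2))
E
```

```text
(no output)
```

View pics/s3.png

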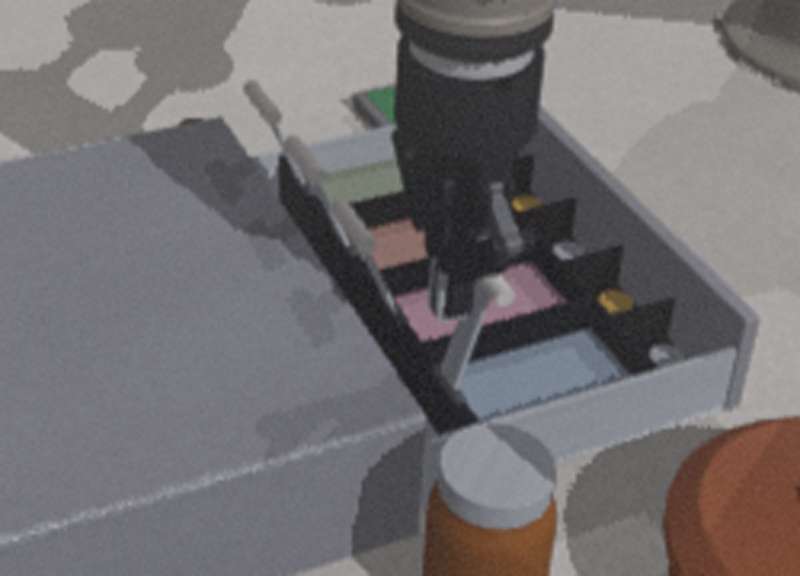

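>>> {"op": "apply_moves", "data": {"motion": [{"travel":[0,0,25],"twist":[0,0,0],"fingers":-1},{"travel":[0,0,35],"twist":[0,0,0],"fingers":-1},{"travel":[14,-29,0],"twist":[0,0,0],"fingers":-1},{"travel":[14,-29,0],"twist":[0,0,0],"fingers":-1},{"travel":[14,-30,0],"twist":[0,0,0],"fingers":-1},{"travel":[0,0,-30],"twist":[0,0,0],"fingers":-1},{"travel":[0,0,-22],"twist":[0,0,0],"fingers":-1},{"travel":[0,0,-8],"twist":[0,0,0],"fingers":-1}]}}

```text
clock: 5.0
ee_pos: [694.3, 115.7, 113.6]
tool_rot: [-0.441, 0.553, 0.443, 0.551]
force: [-0.8, 0.0, 0.5]
width: 0.001
```

>>> {"op": "apply_moves", "data": {"motion": [{"travel":[-5.9,1.3,0],"twist":[0,0,0],"fingers":-1},{"travel":[-5.9,1.3,0],"twist":[0,0,0],"fingers":-1},{"travel":[-5.9,1.3,0],"twist":[0,0,0],"fingers":-1},{"travel":[-5.9,1.3,0],"twist":[0,0,0],"fingers":-1},{"travel":[-5.9,1.3,0],"twist":[0,0,0],"fingers":-1},{"travel":[-5.9,1.3,0],"twist":[0,0,0],"fingers":-1},{"travel":[-5.9,1.3,0],"twist":[0,0,0],"fingers":-1},{"travel":[-5.9,1.3,0],"twist":[0,0,0],"fingers":-1},{"travel":[-5.9,1.3,0],"twist":[0,0,0],"fingers":-1},{"travel":[-5.9,1.3,0],"twist":[0,0,0],"fingers":-1}]}}

```text
clock: 6.25
ee_pos: [635.8, 129.0, 115.3]
tool_rot: [-0.442, 0.552, 0.442, 0.552]
force: [-0.1, -0.1, 0.3]
width: -0.001
```

```bash
python3 - <<'E'
from h import *
p,d=bot.camera('scene'); a=p[150:330,170:420,::-1]; cv2.imwrite('pics/s4.png',cv2.resize(a,None,fx=3.2,fy=3.2,interpolation=2))
E
```

```text
(no output)
```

View pics/s4.png

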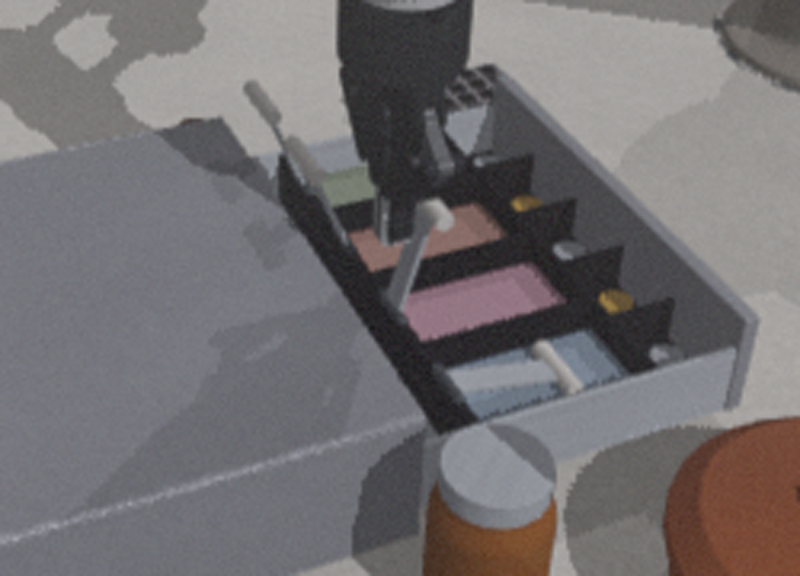

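Clip 0 lies on the blue notes (540,365) and clip 1 is tipping past upright (435,215). I'll repeat the same moves for clips 2 and 3.

>>> {"op": "apply_moves", "data": {"motion": [{"travel":[0,0,25],"twist":[0,0,0],"fingers":-1},{"travel":[0,0,35],"twist":[0,0,0],"fingers":-1},{"travel":[14,-29,0],"twist":[0,0,0],"fingers":-1},{"travel":[14,-29,0],"twist":[0,0,0],"fingers":-1},{"travel":[14,-30,0],"twist":[0,0,0],"fingers":-1},{"travel":[0,0,-30],"twist":[0,0,0],"fingers":-1},{"travel":[0,0,-22],"twist":[0,0,0],"fingers":-1},{"travel":[0,0,-8],"twist":[0,0,0],"fingers":-1}]}}

```text
clock: 7.3
ee_pos: [677.3, 40.8, 113.7]
tool_rot: [-0.441, 0.553, 0.443, 0.551]
force: [-0.2, 0.2, 0.9]
width: -0.003
```

>>> {"op": "apply_moves", "data": {"motion": [{"travel":[-5.9,1.3,0],"twist":[0,0,0],"fingers":-1},{"travel":[-5.9,1.3,0],"twist":[0,0,0],"fingers":-1},{"travel":[-5.9,1.3,0],"twist":[0,0,0],"fingers":-1},{"travel":[-5.9,1.3,0],"twist":[0,0,0],"fingers":-1},{"travel":[-5.9,1.3,0],"twist":[0,0,0],"fingers":-1},{"travel":[-5.9,1.3,0],"twist":[0,0,0],"fingers":-1},{"travel":[-5.9,1.3,0],"twist":[0,0,0],"fingers":-1},{"travel":[-5.9,1.3,0],"twist":[0,0,0],"fingers":-1},{"travel":[-5.9,1.3,0],"twist":[0,0,0],"fingers":-1},{"travel":[-5.9,1.3,0],"twist":[0,0,0],"fingers":-1}]}}

```text
clock: 8.55
ee_pos: [618.7, 54.0, 115.3]
tool_rot: [-0.442, 0.552, 0.442, 0.552]
force: [-0.3, 1.1, -0.1]
width: -0.004
```

>>> {"op": "apply_moves", "data": {"motion": [{"travel":[0,0,25],"twist":[0,0,0],"fingers":-1},{"travel":[0,0,35],"twist":[0,0,0],"fingers":-1},{"travel":[14,-29,0],"twist":[0,0,0],"fingers":-1},{"travel":[14,-29,0],"twist":[0,0,0],"fingers":-1},{"travel":[14,-30,0],"twist":[0,0,0],"fingers":-1},{"travel":[0,0,-30],"twist":[0,0,0],"fingers":-1},{"travel":[0,0,-22],"twist":[0,0,0],"fingers":-1},{"travel":[0,0,-8],"twist":[0,0,0],"fingers":-1}]}}

```text
clock: 9.55
ee_pos: [660.2, -34.0, 113.7]
tool_rot: [-0.441, 0.553, 0.443, 0.551]
force: [0.2, 0.0, -0.3]
width: -0.001
```

>>> {"op": "apply_moves", "data": {"motion": [{"travel":[-5.9,1.3,0],"twist":[0,0,0],"fingers":-1},{"travel":[-5.9,1.3,0],"twist":[0,0,0],"fingers":-1},{"travel":[-5.9,1.3,0],"twist":[0,0,0],"fingers":-1},{"travel":[-5.9,1.3,0],"twist":[0,0,0],"fingers":-1},{"travel":[-5.9,1.3,0],"twist":[0,0,0],"fingers":-1},{"travel":[-5.9,1.3,0],"twist":[0,0,0],"fingers":-1},{"travel":[-5.9,1.3,0],"twist":[0,0,0],"fingers":-1},{"travel":[-5.9,1.3,0],"twist":[0,0,0],"fingers":-1},{"travel":[-5.9,1.3,0],"twist":[0,0,0],"fingers":-1},{"travel":[-5.9,1.3,0],"twist":[0,0,0],"fingers":-1}]}}

```text
clock: 10.8
ee_pos: [601.7, -21.0, 115.3]
tool_rot: [-0.442, 0.552, 0.442, 0.552]
force: [0.1, -0.5, 0.2]
width: -0.0
```

>>> {"op": "apply_moves", "data": {"motion": [{"travel":[0,0,25],"twist":[0,0,0],"fingers":-1},{"travel":[0,0,35],"twist":[0,0,0],"fingers":-1},{"travel":[0,0,25],"twist":[0,0,0],"fingers":-1}]}}

```text
clock: 11.18
ee_pos: [602.3, -21.1, 201.9]
tool_rot: [-0.442, 0.551, 0.442, 0.552]
force: [0.3, -0.1, 0.3]
width: -0.003
```

```bash
python3 - <<'E'
from h import *
p,d=bot.camera('scene'); a=p[150:330,170:420,::-1]; cv2.imwrite('pics/s5.png',cv2.resize(a,None,fx=3.2,fy=3.2,interpolation=2))
p,d=bot.camera('top'); cv2.imwrite('pics/t5.png',p[:,:,::-1])
E
```

```text
(no output)
```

View pics/s5.png

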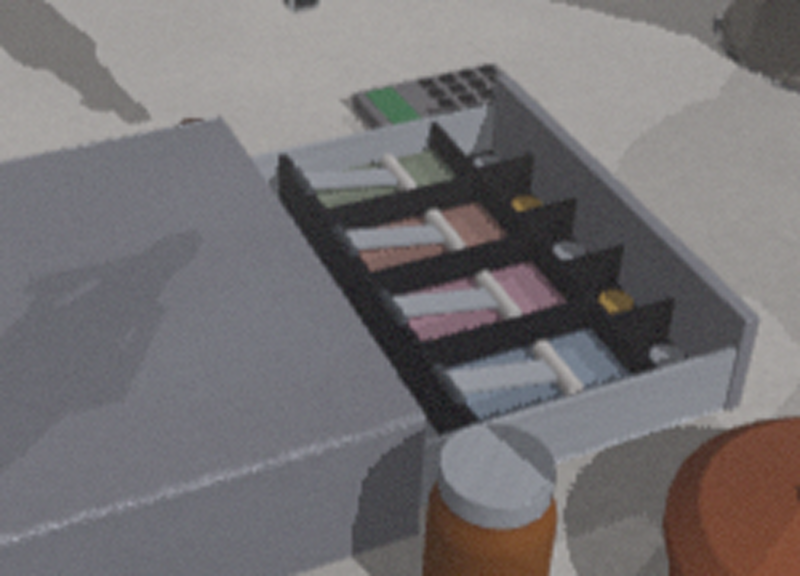

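View pics/t5.png

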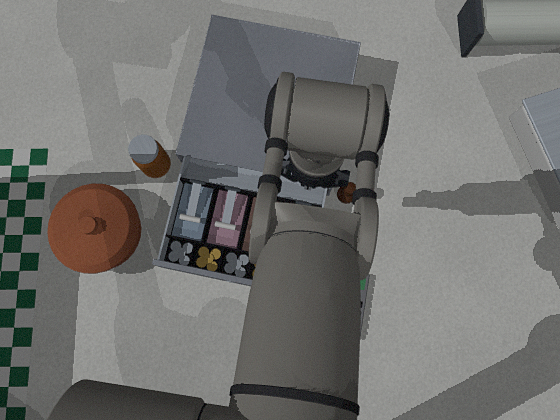

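All four clips now lie on their notes: in the zoomed scene view their rollers are at (560,365), (498,293), (445,228) and (398,170). Next I move in front of the panel.

>>> {"op": "apply_moves", "data": {"motion": [{"travel":[-33,27,0],"twist":[0,0,0],"fingers":-1},{"travel":[-33,27,0],"twist":[0,0,0],"fingers":-1},{"travel":[-33,27,0],"twist":[0,0,0],"fingers":-1},{"travel":[-33,27,0],"twist":[0,0,0],"fingers":-1},{"travel":[-33,27,0],"twist":[0,0,0],"fingers":-1},{"travel":[-34,28,0],"twist":[0,0,0],"fingers":-1},{"travel":[0,0,0],"twist":[0,0,0],"fingers":-1}]}}

```text
clock: 12.15
ee_pos: [400.5, 143.1, 199.6]
tool_rot: [-0.442, 0.552, 0.443, 0.551]
force: [-0.8, 0.9, -0.8]
width: 0.005
```

```bash
python3 - <<'E'
from h import *
o=bot.observe();print(o['clock'],o['ee_pos'],o['force'],o['joints'])
p,d=bot.camera('scene'); cv2.imwrite('pics/s6.png',p[:,:,::-1])
E
```

```text
12.15 [400.54941878 143.05526619 199.60475525] [-0.76042303  0.93391987 -0.77323953] [ 1.62118223e-01  1.93143580e-01  1.82640856e+00  4.49836483e-04
  1.12400540e+00 -1.19195540e+00]
```

View pics/s6.png

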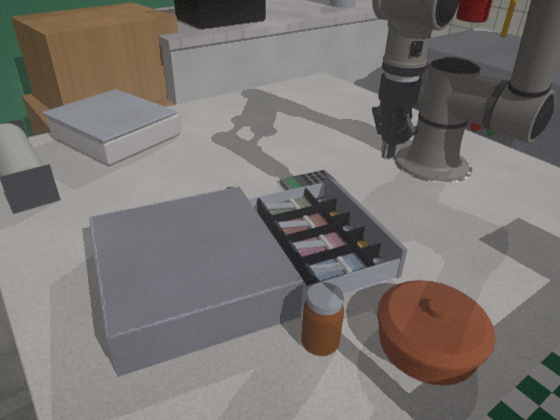

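>>> {"op": "apply_moves", "data": {"motion": [{"travel":[0,0,-35],"twist":[0,0,0],"fingers":-1},{"travel":[0,0,-40],"twist":[0,0,0],"fingers":-1},{"travel":[0,0,-40],"twist":[0,0,0],"fingers":-1},{"travel":[0,0,-27],"twist":[0,0,0],"fingers":-1},{"travel":[0,0,-10],"twist":[0,0,0],"fingers":-1},{"travel":[0,0,0],"twist":[0,0,0],"fingers":-1}]}}

```text
clock: 12.95
ee_pos: [403.4, 141.5, 48.0]
tool_rot: [-0.442, 0.552, 0.442, 0.552]
force: [0.2, -0.2, 1.1]
width: 0.004
```

>>> {"op": "apply_moves", "data": {"motion": [{"travel":[4.9,-1.1,0],"twist":[0,0,0],"fingers":-1},{"travel":[4.9,-1.1,0],"twist":[0,0,0],"fingers":-1},{"travel":[3.9,-0.9,0],"twist":[0,0,0],"fingers":-1},{"travel":[2.9,-0.65,0],"twist":[0,0,0],"fingers":-1},{"travel":[2.9,-0.65,0],"twist":[0,0,0],"fingers":-1},{"travel":[2.9,-0.65,0],"twist":[0,0,0],"fingers":-1},{"travel":[2.9,-0.65,0],"twist":[0,0,0],"fingers":-1}]}}

```text
clock: 13.82
ee_pos: [428.4, 136.2, 48.3]
tool_rot: [-0.442, 0.552, 0.442, 0.552]
force: [-2.2, 1.3, -0.2]
width: -0.004
```

>>> {"op": "apply_moves", "data": {"motion": [{"travel":[4.9,-1.1,0],"twist":[0,0,0],"fingers":-1},{"travel":[4.9,-1.1,0],"twist":[0,0,0],"fingers":-1},{"travel":[4.9,-1.1,0],"twist":[0,0,0],"fingers":-1},{"travel":[4.9,-1.1,0],"twist":[0,0,0],"fingers":-1},{"travel":[4.9,-1.1,0],"twist":[0,0,0],"fingers":-1},{"travel":[4.9,-1.1,0],"twist":[0,0,0],"fingers":-1},{"travel":[4.9,-1.1,0],"twist":[0,0,0],"fingers":-1},{"travel":[4.9,-1.1,0],"twist":[0,0,0],"fingers":-1},{"travel":[4.9,-1.1,0],"twist":[0,0,0],"fingers":-1},{"travel":[4.9,-1.1,0],"twist":[0,0,0],"fingers":-1}]}}

```text
clock: 15.08
ee_pos: [477.7, 125.1, 48.3]
tool_rot: [-0.442, 0.552, 0.442, 0.552]
force: [-2.3, 2.4, -1.4]
width: -0.0
```

>>> {"op": "apply_moves", "data": {"motion": [{"travel":[5.9,-1.3,0],"twist":[0,0,0],"fingers":-1},{"travel":[5.9,-1.3,0],"twist":[0,0,0],"fingers":-1},{"travel":[5.9,-1.3,0],"twist":[0,0,0],"fingers":-1},{"travel":[5.9,-1.3,0],"twist":[0,0,0],"fingers":-1},{"travel":[5.9,-1.3,0],"twist":[0,0,0],"fingers":-1},{"travel":[5.9,-1.3,0],"twist":[0,0,0],"fingers":-1},{"travel":[5.9,-1.3,0],"twist":[0,0,0],"fingers":-1},{"travel":[5.9,-1.3,0],"twist":[0,0,0],"fingers":-1},{"travel":[5.9,-1.3,0],"twist":[0,0,0],"fingers":-1},{"travel":[5.9,-1.3,0],"twist":[0,0,0],"fingers":-1}]}}

```text
clock: 16.32
ee_pos: [536.8, 112.0, 48.3]
tool_rot: [-0.442, 0.552, 0.442, 0.552]
force: [-2.7, 0.1, -1.1]
width: 0.002
```

```bash
python3 - <<'E'
from h import *
o=bot.observe();print(o['clock'],o['ee_pos'],o['force'])
p,d=bot.camera('scene'); cv2.imwrite('pics/s7.png',p[:,:,::-1])
E
```

```text
16.325 [536.81527477 112.02361386  48.32724344] [-2.68219607  0.10319495 -1.08059072]
```

View pics/s7.png

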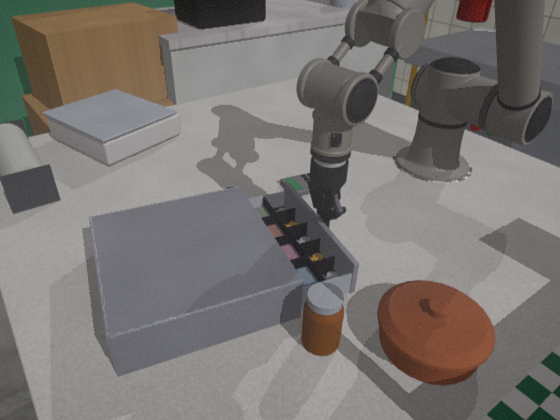

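The drawer is sliding straight in, with about 120 mm to go, and the panel edge runs (285,185) to (350,285).

>>> {"op": "apply_moves", "data": {"motion": [{"travel":[5.9,-1.3,0],"twist":[0,0,0],"fingers":-1},{"travel":[5.9,-1.3,0],"twist":[0,0,0],"fingers":-1},{"travel":[5.9,-1.3,0],"twist":[0,0,0],"fingers":-1},{"travel":[5.9,-1.3,0],"twist":[0,0,0],"fingers":-1},{"travel":[5.9,-1.3,0],"twist":[0,0,0],"fingers":-1},{"travel":[5.9,-1.3,0],"twist":[0,0,0],"fingers":-1},{"travel":[5.9,-1.3,0],"twist":[0,0,0],"fingers":-1},{"travel":[5.9,-1.3,0],"twist":[0,0,0],"fingers":-1},{"travel":[5.9,-1.3,0],"twist":[0,0,0],"fingers":-1},{"travel":[5.9,-1.3,0],"twist":[0,0,0],"fingers":-1}]}}

```text
clock: 17.62
ee_pos: [595.8, 99.1, 48.3]
tool_rot: [-0.442, 0.552, 0.442, 0.552]
force: [-2.2, 0.7, 1.3]
width: -0.002
```

>>> {"op": "apply_moves", "data": {"motion": [{"travel":[4.9,-1.1,0],"twist":[0,0,0],"fingers":-1},{"travel":[4.9,-1.1,0],"twist":[0,0,0],"fingers":-1},{"travel":[4.9,-1.1,0],"twist":[0,0,0],"fingers":-1},{"travel":[4.9,-1.1,0],"twist":[0,0,0],"fingers":-1},{"travel":[4.9,-1.1,0],"twist":[0,0,0],"fingers":-1},{"travel":[3.9,-0.9,0],"twist":[0,0,0],"fingers":-1},{"travel":[2.9,-0.6,0],"twist":[0,0,0],"fingers":-1},{"travel":[1.9,-0.4,0],"twist":[0,0,0],"fingers":-1}]}}

```text
clock: 18.62
ee_pos: [628.8, 91.7, 48.3]
tool_rot: [-0.442, 0.552, 0.442, 0.552]
force: [-1.7, 2.1, 0.5]
width: 0.0
```

```bash
python3 - <<'E'
from h import *
o=bot.observe();print(o['clock'],o['ee_pos'],o['force'])
p,d=bot.camera('scene'); a=p[150:330,170:420,::-1]; cv2.imwrite('pics/s8.png',cv2.resize(a,None,fx=3.2,fy=3.2,interpolation=2))
E
```

```text
18.625 [628.7627534   91.71727904  48.25711021] [-1.70318752  2.06493265  0.54176026]
```

View pics/s8.png

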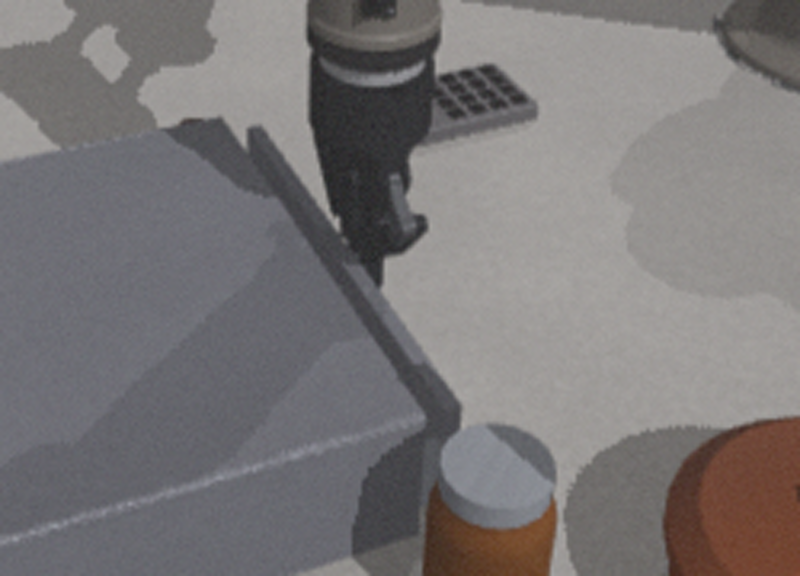

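>>> {"op": "apply_moves", "data": {"motion": [{"travel":[2.4,-0.5,0],"twist":[0,0,0],"fingers":-1},{"travel":[2.4,-0.5,0],"twist":[0,0,0],"fingers":-1},{"travel":[2.4,-0.5,0],"twist":[0,0,0],"fingers":-1},{"travel":[2.0,-0.5,0],"twist":[0,0,0],"fingers":-1},{"travel":[2.0,-0.5,0],"twist":[0,0,0],"fingers":-1},{"travel":[2.0,-0.5,0],"twist":[0,0,0],"fingers":-1},{"travel":[2.0,-0.5,0],"twist":[0,0,0],"fingers":-1},{"travel":[1.5,-0.3,0],"twist":[0,0,0],"fingers":-1},{"travel":[1.5,-0.3,0],"twist":[0,0,0],"fingers":-1}]}}

```text
clock: 19.8
ee_pos: [646.9, 87.7, 48.2]
tool_rot: [-0.442, 0.552, 0.442, 0.552]
force: [-2.6, 0.8, -0.3]
width: 0.0
```

>>> {"op": "apply_moves", "data": {"motion": [{"travel":[1,-0.2,0],"twist":[0,0,0],"fingers":-1},{"travel":[1,-0.2,0],"twist":[0,0,0],"fingers":-1},{"travel":[1,-0.2,0],"twist":[0,0,0],"fingers":-1},{"travel":[1,-0.2,0],"twist":[0,0,0],"fingers":-1}]}}

```text
clock: 20.3
ee_pos: [650.8, 86.8, 48.3]
tool_rot: [-0.442, 0.552, 0.442, 0.552]
force: [-3.0, -0.1, -1.3]
width: 0.002
```

```bash
python3 - <<'E'
from h import *
o=bot.observe();print(o['clock'],o['ee_pos'],o['force'])
p,d=bot.camera('scene'); a=p[150:330,170:420,::-1]; cv2.imwrite('pics/s9.png',cv2.resize(a,None,fx=3.2,fy=3.2,interpolation=2))
E
```

```text
20.3 [650.8379582   86.77467669  48.26039698] [-2.99292683 -0.07588591 -1.30272437]
```

View pics/s9.png

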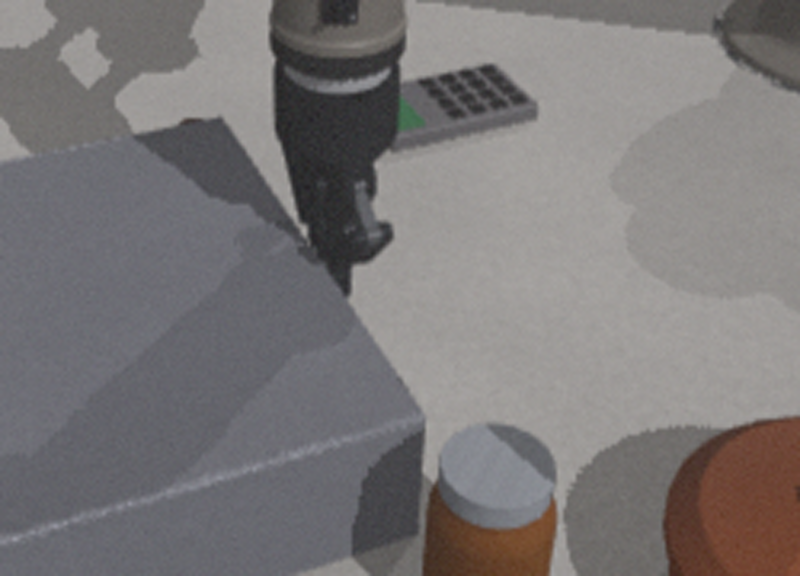

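The panel now drops out of view below the box top's front edge (425,420), so it is a few mm short at most. I'll creep in, watching the force.

>>> {"op": "apply_moves", "data": {"motion": [{"travel":[0.8,-0.2,0],"twist":[0,0,0],"fingers":-1},{"travel":[0.8,-0.2,0],"twist":[0,0,0],"fingers":-1},{"travel":[0.8,-0.2,0],"twist":[0,0,0],"fingers":-1}]}}

```text
clock: 20.72
ee_pos: [652.7, 86.4, 48.2]
tool_rot: [-0.442, 0.552, 0.443, 0.551]
force: [-7.2, 0.1, 2.3]
width: -0.0
```

>>> {"op": "apply_moves", "data": {"motion": [{"travel":[0.7,-0.15,0],"twist":[0,0,0],"fingers":-1},{"travel":[0.7,-0.15,0],"twist":[0,0,0],"fingers":-1}]}}

```text
clock: 20.98
ee_pos: [652.6, 86.4, 48.3]
tool_rot: [-0.441, 0.553, 0.443, 0.551]
force: [-12.3, 1.4, 5.3]
width: -0.0
```

>>> {"op": "apply_moves", "data": {"motion": [{"travel":[0.7,-0.15,0],"twist":[0,0,0],"fingers":-1}]}}

```text
clock: 21.1
ee_pos: [652.5, 86.4, 48.3]
tool_rot: [-0.441, 0.553, 0.444, 0.55]
force: [-16.8, 0.8, 7.4]
width: 0.001
```

>>> {"op": "apply_moves", "data": {"motion": [{"travel":[0.7,-0.15,0],"twist":[0,0,0],"fingers":-1}]}}

```text
clock: 21.22
ee_pos: [652.5, 86.4, 48.3]
tool_rot: [-0.44, 0.554, 0.444, 0.55]
force: [-19.3, 1.4, 8.6]
width: -0.001
```

Contact is firm at x=652.6. Backing off to check that it is the drawer's stop and not the gripper on the box.

>>> {"op": "apply_moves", "data": {"motion": [{"travel":[-5,1.1,0],"twist":[0,0,0],"fingers":-1},{"travel":[-20,4.4,0],"twist":[0,0,0],"fingers":-1},{"travel":[-35,7.7,0],"twist":[0,0,0],"fingers":-1},{"travel":[-35,7.7,0],"twist":[0,0,0],"fingers":-1},{"travel":[-35,7.7,30],"twist":[0,0,0],"fingers":-1},{"travel":[-30,40,40],"twist":[0,0,0],"fingers":-1},{"travel":[-25,45,40],"twist":[0,0,0],"fingers":-1},{"travel":[-20,45,40],"twist":[0,0,0],"fingers":-1},{"travel":[-20,45,20],"twist":[0,0,0],"fingers":-1},{"travel":[0,40,0],"twist":[0,0,0],"fingers":-1}]}}

```text
clock: 22.48
ee_pos: [433.5, 328.4, 218.4]
tool_rot: [-0.443, 0.549, 0.442, 0.554]
force: [0.1, -0.8, 0.1]
width: 0.001
```

```bash
python3 - <<'E'
from h import *
o=bot.observe();print(o['clock'],o['ee_pos'],o['force'])
p,d=bot.camera('scene'); cv2.imwrite('pics/s10.png',p[:,:,::-1])
p,d=bot.camera('top'); cv2.imwrite('pics/t10.png',p[:,:,::-1])
cv2.imwrite('pics/t10z.png',cv2.resize(p[130:230,150:350,::-1],None,fx=4,fy=4,interpolation=2))
C=cloud('top',d).reshape(-1,3); ex=np.array([.976,-.217]);ey=np.array([.217,.976])
q=C[:,:2]-np.array([667.4,82.9]); a=q@ex;b=q@ey
for lo in range(-160,160,40):
    m=(b>lo)&(b<lo+40)&(a>-60)&(a<50)
    t=a[m&(C[:,2]>90)&(C[:,2]<100)]; f=a[m&(C[:,2]>60)&(C[:,2]<90)]
    print(lo,t.min().round(1) if len(t) else None, len(f), f.min().round(1) if len(f) else None)
E
```

```text
22.475 [433.51785167 328.37650025 218.42889485] [ 0.05814393 -0.83727726  0.13052683]
-160 -3.6 95 -6.0
-120 -3.3 96 -5.8
-80 -3.3 91 -6.3
-40 -3.1 102 -6.9
0 -3.0 94 -7.1
40 -3.7 91 -6.3
80 -3.3 94 -6.8
120 -2.8 92 -5.9
```

View pics/t10z.png

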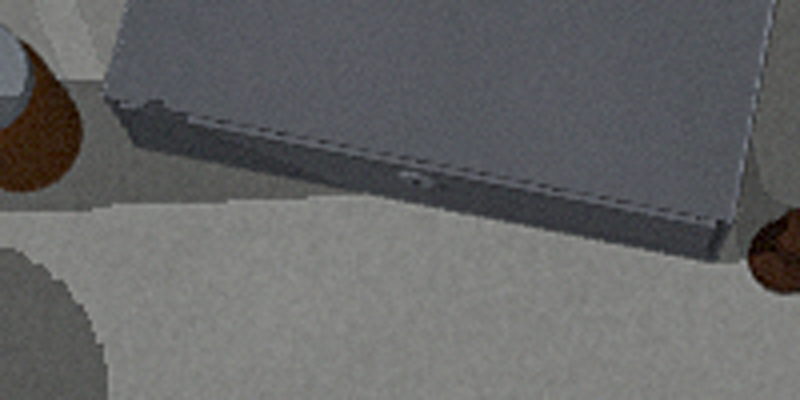

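View pics/t10.png

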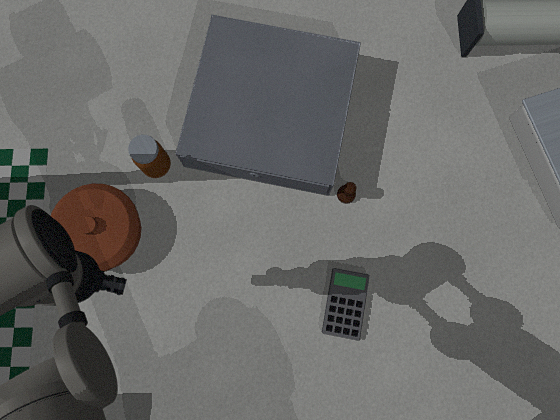

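```bash
python3 - <<'E'
from h import *
ds=[bot.camera('top')[1] for _ in range(4)]; 
ex=np.array([.976,-.217]);ey=np.array([.217,.976])
A=[];
for d in ds: A.append(cloud('top',d).reshape(-1,3))
C=np.concatenate(A)
q=C[:,:2]-np.array([667.4,82.9]); a=q@ex;b=q@ey;z=C[:,2]
for z0 in range(5,100,10):
    for nm,s in(('panel',abs(b)<150),('L',(b>155)&(b<170)),('R',(b<-155)&(b>-170))):
        m=s&(z>z0)&(z<z0+10)&(a>-40)&(a<12)
        print(z0,nm,m.sum(),np.percentile(a[m],[10,50]).round(1) if m.sum() else '',end=' | ')
    print()
p,d=bot.camera('scene'); cv2.imwrite('pics/s11.png',p[:,:,::-1])
E
```

```text
5 panel 229 [-11.1  -4.7] | 5 L 15 [-13.9  -2.3] | 5 R 24 [-7.  -2.4] | 
15 panel 591 [-5.5 -5. ] | 15 L 16 [-4.7 -3. ] | 15 R 25 [-5.2 -2.5] | 
25 panel 623 [-5.6 -5. ] | 25 L 20 [-4.6 -2.3] | 25 R 22 [-5.4 -4.7] | 
35 panel 611 [-5.6 -5. ] | 35 L 23 [-5.1 -3.2] | 35 R 29 [-5.  -2.6] | 
45 panel 633 [-5.6 -5. ] | 45 L 17 [-4.5 -2.8] | 45 R 28 [-5.7 -4.2] | 
55 panel 657 [-5.7 -5. ] | 55 L 24 [-5.1 -2.4] | 55 R 28 [-5.  -2.4] | 
65 panel 692 [-5.7 -5. ] | 65 L 22 [-5.1 -2.4] | 65 R 27 [-5.5 -2.9] | 
75 panel 1100 [-5.5 -4.7] | 75 L 30 [-4.7 -2.3] | 75 R 37 [-5.1 -2.9] | 
85 panel 3184 [-3.6  1.5] | 85 L 116 [-2.4  2.1] | 85 R 115 [-2.5  2. ] | 
95 panel 1701 [-1.3  4.7] | 95 L 62 [0.5 5.1] | 95 R 83 [-0.5  5.6] |
```

View pics/s11.png

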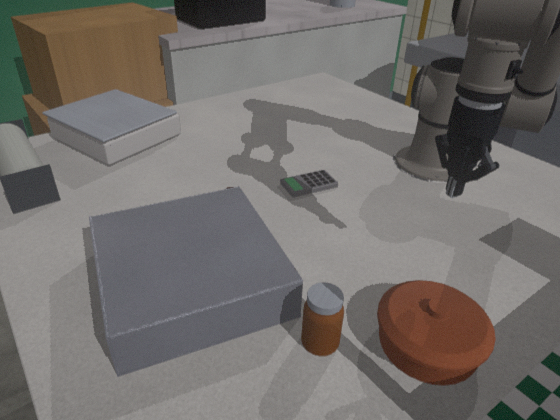

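```bash
python3 - <<'E'
from h import *
ex=np.array([.976,-.217]);ey=np.array([.217,.976])
C=np.concatenate([cloud('top',bot.camera('top')[1]).reshape(-1,3) for _ in range(6)])
q=C[:,:2]-np.array([667.4,82.9]); a=q@ex;b=q@ey;z=C[:,2]
m=(z>15)&(z<85)&(a>-20)&(a<8)
e=np.array([-172,-169,-167,-165,-163,-161,-159,-157,-150,-100,0,100,150,157,159,161,163,165,167,169,172])
for l,h in zip(e[:-1],e[1:]):
    s=m&(b>l)&(b<h); print(l,h,s.sum(),np.median(a[s]).round(1) if s.any() else '')
s=(z>15)&(z<85)&(abs(b)<150)&(a>-20)&(a<8)
print(np.polyfit(z[s],a[s],1), np.polyfit(b[s],a[s],1))
for l in range(82,96): 
    s=(z>l)&(z<l+1)&(abs(b)<150)&(a<20)&(a>-20); print(l,s.sum(),np.percentile(a[s],[5,20,50]).round(1))
E
```

```text
-172 -169 0 
-169 -167 14 -1.7
-167 -165 41 -2.7
-165 -163 53 -2.5
-163 -161 63 -0.3
-161 -159 25 -4.3
-159 -157 48 -4.9
-157 -150 175 -5.0
-150 -100 1266 -5.0
-100 0 2490 -5.0
0 100 2443 -4.9
100 150 1201 -4.8
150 157 160 -4.9
157 159 39 -4.6
159 161 3 -4.1
161 163 45 -1.8
163 165 51 -2.3
165 167 33 -2.1
167 169 5 -1.5
169 172 0 
[ 0.0110922  -5.41099018] [ 5.57323044e-04 -4.81219034e+00]
82 195 [-5.5 -5.1 -4.5]
83 285 [-5.4 -4.9 -3.9]
84 392 [-5.3 -4.7 -3.4]
85 404 [-5.3 -4.6 -3.2]
86 343 [-5.2 -4.4 -3.1]
87 208 [-5.3 -4.4 -3.3]
88 87 [-5.4 -4.4 -3.1]
89 78 [-5.3 -3.5 -1.9]
90 170 [-2.2 -1.8  4.7]
91 388 [-2.4 -1.2  6.4]
92 959 [-2.2  0.3  7.4]
93 1693 [-2.   1.3  8.2]
94 2101 [-2.   1.4  8.5]
95 1985 [-1.6  2.   8.7]
```

The frame on both sides of the panel measures -2.3 mm along the box axis and the panel face -5.0 mm, so the drawer is still about 2.7 mm out. The upper gripper must have met the box edge. I'll push again with the tool tilted so that only the fingertips lead, and a little higher.

>>> {"op": "apply_moves", "data": {"motion": [{"travel":[31,-39,0],"twist":[-1.1,-4.9,0],"fingers":-1},{"travel":[31,-39,0],"twist":[-1.1,-4.9,0],"fingers":-1},{"travel":[31,-39,0],"twist":[-1.1,-4.9,0],"fingers":-1},{"travel":[31,-39,0],"twist":[-1.1,-4.9,0],"fingers":-1},{"travel":[26,-39,-20],"twist":[0,0,0],"fingers":-1},{"travel":[20,-39,-30],"twist":[0,0,0],"fingers":-1},{"travel":[0,0,0],"twist":[0,0,0],"fingers":-1}]}}

```text
clock: 24.0
ee_pos: [602.7, 88.7, 162.4]
tool_rot: [-0.53, 0.469, 0.339, 0.62]
force: [-0.8, 0.5, -0.0]
width: 0.001
```

```bash
python3 - <<'E'
from h import *
o=bot.observe();print(o['clock'],o['ee_pos'],o['force']);print(R.from_quat(o['tool_rot']).as_matrix().round(3))
E
```

```text
24.0 [602.65917197  88.67764608 162.44632662] [-0.84520263  0.5076169  -0.03012462]
[[ 0.331 -0.917  0.222]
 [-0.077  0.209  0.975]
 [-0.941 -0.339 -0.002]]
```

>>> {"op": "apply_moves", "data": {"motion": [{"travel":[0,8,-25],"twist":[0,0,0],"fingers":-1},{"travel":[0,0,-35],"twist":[0,0,0],"fingers":-1},{"travel":[0,0,-27],"twist":[0,0,0],"fingers":-1},{"travel":[0,0,-10],"twist":[0,0,0],"fingers":-1},{"travel":[0,0,0],"twist":[0,0,0],"fingers":-1}]}}

```text
clock: 24.62
ee_pos: [603.2, 100.2, 68.4]
tool_rot: [-0.532, 0.466, 0.339, 0.62]
force: [0.4, -0.0, -0.2]
width: -0.001
```

>>> {"op": "apply_moves", "data": {"motion": [{"travel":[8,-1.8,0],"twist":[0,0,0],"fingers":-1},{"travel":[8,-1.8,0],"twist":[0,0,0],"fingers":-1},{"travel":[7,-1.6,0],"twist":[0,0,0],"fingers":-1},{"travel":[5,-1.1,0],"twist":[0,0,0],"fingers":-1},{"travel":[5,-1.1,0],"twist":[0,0,0],"fingers":-1},{"travel":[4,-0.9,0],"twist":[0,0,0],"fingers":-1},{"travel":[4,-0.9,0],"twist":[0,0,0],"fingers":-1},{"travel":[3,-0.7,0],"twist":[0,0,0],"fingers":-1}]}}

```text
clock: 25.62
ee_pos: [647.3, 89.9, 68.1]
tool_rot: [-0.532, 0.466, 0.339, 0.62]
force: [-0.4, -0.1, 0.5]
width: 0.002
```

>>> {"op": "apply_moves", "data": {"motion": [{"travel":[1,-0.2,0],"twist":[0,0,0],"fingers":-1},{"travel":[1,-0.2,0],"twist":[0,0,0],"fingers":-1},{"travel":[1,-0.2,0],"twist":[0,0,0],"fingers":-1},{"travel":[1,-0.2,0],"twist":[0,0,0],"fingers":-1}]}}

```text
clock: 26.12
ee_pos: [651.1, 89.1, 68.1]
tool_rot: [-0.532, 0.466, 0.339, 0.62]
force: [-0.2, 0.2, 0.5]
width: -0.007
```

>>> {"op": "apply_moves", "data": {"motion": [{"travel":[0.8,-0.2,0],"twist":[0,0,0],"fingers":-1},{"travel":[0.8,-0.2,0],"twist":[0,0,0],"fingers":-1},{"travel":[0.8,-0.2,0],"twist":[0,0,0],"fingers":-1}]}}

```text
clock: 26.5
ee_pos: [653.5, 88.5, 68.1]
tool_rot: [-0.532, 0.466, 0.339, 0.62]
force: [0.2, 0.2, -0.1]
width: -0.0
```

>>> {"op": "apply_moves", "data": {"motion": [{"travel":[0.8,-0.2,0],"twist":[0,0,0],"fingers":-1},{"travel":[0.8,-0.2,0],"twist":[0,0,0],"fingers":-1}]}}

```text
clock: 26.75
ee_pos: [655.0, 88.1, 68.0]
tool_rot: [-0.532, 0.466, 0.339, 0.62]
force: [-2.5, 0.6, 1.3]
width: -0.002
```

>>> {"op": "apply_moves", "data": {"motion": [{"travel":[0.8,-0.2,0],"twist":[0,0,0],"fingers":-1}]}}

```text
clock: 26.88
ee_pos: [655.5, 88.0, 68.0]
tool_rot: [-0.531, 0.467, 0.339, 0.62]
force: [-2.5, 0.0, 1.4]
width: -0.002
```

Contact is at about x=655, at friction-level force only. I'll keep creeping.

>>> {"op": "apply_moves", "data": {"motion": [{"travel":[0.7,-0.15,0],"twist":[0,0,0],"fingers":-1}]}}

```text
clock: 27.0
ee_pos: [656.3, 87.8, 68.0]
tool_rot: [-0.532, 0.467, 0.339, 0.62]
force: [-2.4, 0.3, 0.9]
width: -0.001
```

>>> {"op": "apply_moves", "data": {"motion": [{"travel":[0.7,-0.15,0],"twist":[0,0,0],"fingers":-1}]}}

```text
clock: 27.12
ee_pos: [657.1, 87.6, 68.0]
tool_rot: [-0.532, 0.466, 0.339, 0.62]
force: [-1.8, 0.8, 1.0]
width: -0.002
```

>>> {"op": "apply_moves", "data": {"motion": [{"travel":[0.7,-0.15,0],"twist":[0,0,0],"fingers":-1}]}}

```text
clock: 27.25
ee_pos: [657.6, 87.5, 67.9]
tool_rot: [-0.531, 0.467, 0.339, 0.62]
force: [-6.0, 1.4, 3.2]
width: 0.001
```

>>> {"op": "apply_moves", "data": {"motion": [{"travel":[0.7,-0.15,0],"twist":[0,0,0],"fingers":-1}]}}

```text
clock: 27.38
ee_pos: [657.6, 87.5, 67.9]
tool_rot: [-0.531, 0.467, 0.34, 0.62]
force: [-10.3, 2.9, 6.3]
width: 0.002
```

It moved about 2.7 mm more and then hit a firm stop, matching the gap I measured. Retracting to verify.

>>> {"op": "apply_moves", "data": {"motion": [{"travel":[-5,1.1,0],"twist":[0,0,0],"fingers":-1},{"travel":[-20,4.4,0],"twist":[0,0,0],"fingers":-1},{"travel":[-35,7.7,0],"twist":[0,0,0],"fingers":-1},{"travel":[-35,7.7,10],"twist":[0,0,0],"fingers":-1},{"travel":[-35,7.7,30],"twist":[0,0,0],"fingers":-1},{"travel":[-30,40,40],"twist":[0,0,0],"fingers":-1},{"travel":[-25,45,40],"twist":[0,0,0],"fingers":-1},{"travel":[-20,45,20],"twist":[0,0,0],"fingers":-1},{"travel":[-20,45,10],"twist":[0,0,0],"fingers":-1},{"travel":[0,40,0],"twist":[0,0,0],"fingers":-1}]}}

```text
clock: 28.62
ee_pos: [434.9, 330.3, 217.2]
tool_rot: [-0.532, 0.465, 0.339, 0.621]
force: [1.9, -0.2, 0.7]
width: 0.001
```

>>> {"op": "apply_moves", "data": {"motion": [{"travel":[0,0,0],"twist":[0,0,0],"fingers":-1},{"travel":[0,0,0],"twist":[0,0,0],"fingers":-1}]}}

```text
clock: 28.88
ee_pos: [435.4, 327.6, 215.2]
tool_rot: [-0.532, 0.466, 0.339, 0.62]
force: [0.9, 0.4, -0.8]
width: 0.001
```

```bash
python3 - <<'E'
from h import *
ex=np.array([.976,-.217]);ey=np.array([.217,.976])
C=np.concatenate([cloud('top',bot.camera('top')[1]).reshape(-1,3) for _ in range(6)])
q=C[:,:2]-np.array([667.4,82.9]); a=q@ex;b=q@ey;z=C[:,2]
m=(z>15)&(z<85)&(a>-20)&(a<8)
e=np.array([-167,-165,-163,-161,-157,-100,0,100,157,161,163,165,167])
for l,h in zip(e[:-1],e[1:]):
    s=m&(b>l)&(b<h); print(l,h,s.sum(),np.median(a[s]).round(1) if s.any() else '')
p,d=bot.camera('top'); cv2.imwrite('pics/t12.png',p[:,:,::-1])
p,d=bot.camera('scene'); cv2.imwrite('pics/s12.png',p[:,:,::-1])
o=bot.observe();print(o['clock'],o['ee_pos'],o['force'])
E
```

```text
-167 -165 41 -2.5
-165 -163 49 -2.3
-163 -161 68 0.0
-161 -157 66 -2.4
-157 -100 1373 -2.6
-100 0 2405 -2.5
0 100 2333 -2.4
100 157 1325 -2.4
157 161 34 -1.9
161 163 83 -0.9
163 165 56 -2.3
165 167 37 -2.0
29.275 [435.64412899 327.62098645 215.58202975] [-0.46085104  1.07431649  0.02286003]
```

View pics/t12.png

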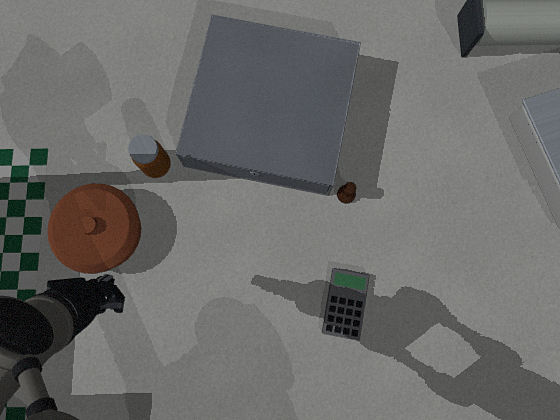

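View pics/s12.png

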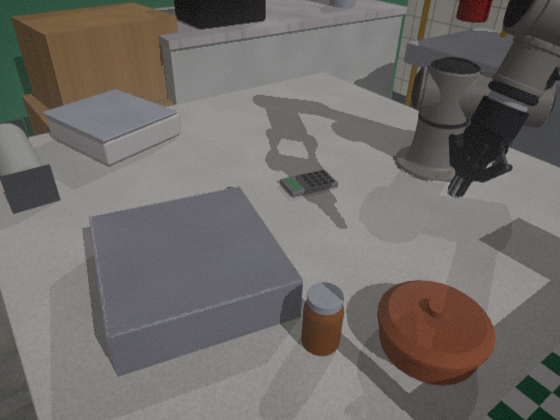

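The panel now measures -2.4 to -2.6 mm and the frame -2.0 to -2.5 mm, so the drawer is flush. The jar (150,155), warmer (95,228), stamp (347,192) and calculator (347,302) are where they were in the first top picture, and the arm is clear.

```bash
python3 -c "
from plant import bot
print(bot.finish_job())"
```

```text
the job is handed in; nothing more can be done
None
```

I tipped all four note clips forward onto their notes, then pushed the drawer fully home and handed the job in at about 29 s.

- **Clips:** all four were standing at the start. After tipping, the scene picture showed all four lying down, before the drawer was pushed.
- **Drawer:** the first push stopped about 2.7 mm short. I took this to be the upper gripper meeting the box edge, at about 21 N on the wrist. I backed off and pushed again with the tool tilted so that only the fingertips touched. The drawer then went in to a firm stop, with about 12 N at the end.
- **Last checks:** the panel face measured within about 0.5 mm of the box's front frame. The jar, warmer, stamp and calculator look unmoved in the top picture. The arm was clear of everything. I could not see the clips again once the drawer was shut.

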